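# Find the soft cutting pad with a pin gauge and pop its panel

### The arm

A 6-joint arm with a two-finger parallel gripper is mounted at the origin on the work surface. World frame = base frame: x ahead of the robot, y to its left, z up, the work surface at z = 0. Lengths are in m, angles in rad, forces in N, time in s.
With the tool pointing down it reaches from about 0.35 to 0.775 m from the base axis. Payload 7.3 kg.
Tool frame: the origin (TCP) lies at the centre of the arm's flange, where the gripper is bolted on; the fingertips stand 178 mm ahead of it and the grasp point (between the pads) lies 159 mm ahead of it (tip_extent is the distance from the TCP to the fingertips, in m); z points along the fingers, y is the line along which they close (so a half turn about z gives the same grasp; the last joint's range is limited). The gripper opens to 92 mm and grips with 3 to 60 N. Pads are 19 mm wide; open, the fingers measure 130 mm over their backs; the gripper's body (75 mm by 190 mm) begins 47 mm behind the grasp point.
Start: joints at [-1.43, 0.342, 1.524, -0, 1.275, -0.146], TCP at [0.149, -0.504, 0.405] pointing down, gripper open.
Joint ranges: [-2.53, 2.53], [-0.77, 2.02], [0.04, 2.7], [-1, 4.14], [0.28, 2.66], [-3.11, 3.11]. Speed limits (rad/s): [2.57, 2.57, 3.14, 3.14, 3.14, 3.14].

### API

Orientations are given as [roll, pitch, yaw] about the fixed x, y, z axes, in that order (R = Rz(yaw) Ry(pitch) Rx(roll)).
In Python, from cell import * gives the robot as it stands.
- The arm moves only by the tool arm_command, never from a script. Its arguments are lists of equal length, an entry for each row: "xyz": the shift along the world's x, y, z in mm, a list of three; "spin": the turn about the world's z in degrees. In form: {"xyz": [[tx, ty, tz], ...], "spin": [spin, ...]}. A call has 1 to 20 rows; each row shifts and turns the commanded pose from where the row before left it; what a row does not reach is not made up. A row lasts 1/10 s, in which the tool goes at most 50 mm and 8.59 degrees, less where a joint would pass 70% of its speed; a pose out of reach is approached as far as the arm can. A call with a gripper value outside its range is refused whole. "jaw" is the opening, from -1 (shut) to 1 (fully open), set as the call begins (left out, the last holds). The fingers move at their own pace and stop on an object; "squeeze" is the grip in N (left out, the last holds). Time passes only in rows, so rows that do not move let the fingers close. It gives the time, the measured TCP pose, the force, the opening and the grip force at its end, in the units of the state.
- observe(): the state, without advancing time (a new reading comes with each control period).
- read_camera(name): name is "side" or "top"; returns a dict with "img" (400x640x3 uint8, red, green, blue), "depth" (400x640 float32, m along the optical axis (not along the pixel's ray), 0 where there is no reading), "fx", "fy", "cx", "cy" (pixels), "world_from_camera" (4x4, takes a point from camera to world coordinates). Camera axes: x right, y up, looking along -z (the intrinsics and any distortion apply to the point x, -y, -z); pixel columns grow to the right and rows downward; lengths in m; the calibration is good to about 2 mm. A picture is of the moment at which its call begins.
- hand_in(): hands the job in; it is judged then, once.
The state is a dict: "time": time; "qpos": joint angles; "qvel": joint speeds; "joint_efforts": joint torques, N m; "tool_pos": TCP position; "tool_rot": TCP orientation; "contact_force": force on the tool from outside, world axes, zero at the start; "torque": the same for the moment, N m; "opening": finger opening in m; "grip_force": force on a finger pad.
Only numpy, scipy, OpenCV 4.12 (cv2) and the standard library are available. Lean on these libraries where they do the work, as an engineer would, in place of code of your own. Each camera call takes 0.05 s, during which the arm holds its last target. There are 200 camera calls.

### The job

One of the three sloping cutting rests has a rubber pad that has gone soft and must come out. Take the pin gauge from its stand and press it square onto the pads, foot down on the panel, until you have found the pad its pin sinks deepest into (hold it there for about a second); put the gauge back upright in its stand, then push the round latch in front of that rest, letting its panel spring open without touching it. Leave the other two panels latched, never touch a panel with the hand, and do not disturb the other things on the table.

Things in the scene. Friction and masses are not known exactly. Their poses are not given: they have to be found in the camera images.
- gauge: Loose pin gauge, 0.2 to 0.33 kg, standing in its stand. Origin: centre of the foot's flat underside, z up its axis. Round steel foot 60 mm across, 10 mm thick; grey barrel 44 mm across up to 60 mm; black square grip 30 x 30 mm (faces square to x and y) from 60 to 112 mm. A sprung steel pin, 10 mm across, sticks 16 mm out below the foot.
- gauge_pin (a joint): How far (m) the gauge's pin is pushed back: 0 fully out, 0.016 flush with the foot. Spring 1 N plus 0.5 N per mm. A flat steel pointer on the pin stands out of the barrel on its +x and -x sides and rides up by this much past white ticks 4 mm apart.
- stand: Fixed plywood stand for the gauge, 92 mm square, origin under its centre, z up. The gauge's foot rests on a deck 30 mm above the table, the pin hanging in a 34 mm square hole; a rim 9 mm higher, 74 mm square inside, runs round the deck, so the foot has 7 mm of play each way.
- panel_a: Sprung aluminium panel, 130 x 110 x 10 mm, on one of three look-alike fixed plywood rests. Origin: middle of its upper back edge (hinge), top face; x up the slope, y along the hinge, z square out of the face. Rubber pad in a 40 mm square window, middle at (-0.065, 0, 0), 78 mm above the table. Latched it slopes 30 degrees; released, a spring lifts its front till it is about level, 115 mm up.
- pad_a (a joint): How far (m) the pad in panel_a is pushed in: 0 to 0.015. With the gauge's foot down on the panel round the pad, the pin sinks about 4 mm into a sound pad (pin pushed back about 11 mm), about 11 mm into the soft one (pin pushed back about 4 mm). Which is soft is not told.
- latch_a_top (a point): Centre of the top of the round black push latch, 28 mm across, that releases panel_a; 42 mm above the table, on a ledge 30 mm high, 70 mm in front of the latched panel's front edge, which comes 20 mm nearer as it opens. x level to the rest's back, z up. Goes 8 mm straight down and springs back: 1.5 N to start, 5.5 N at the bottom; releases between 3 and 6 mm down.
- panel_b: Sprung aluminium panel, 130 x 110 x 10 mm, on one of three look-alike fixed plywood rests. Origin: middle of its upper back edge (hinge), top face; x up the slope, y along the hinge, z square out of the face. Rubber pad in a 40 mm square window, middle at (-0.065, 0, 0), 78 mm above the table. Latched it slopes 30 degrees; released, a spring lifts its front till it is about level, 115 mm up.
- pad_b (a joint): How far (m) the pad in panel_b is pushed in: 0 to 0.015. With the gauge's foot down on the panel round the pad, the pin sinks about 4 mm into a sound pad (pin pushed back about 11 mm), about 11 mm into the soft one (pin pushed back about 4 mm). Which is soft is not told.
- latch_b_top (a point): Centre of the top of the round black push latch, 28 mm across, that releases panel_b; 42 mm above the table, on a ledge 30 mm high, 70 mm in front of the latched panel's front edge, which comes 20 mm nearer as it opens. x level to the rest's back, z up. Goes 8 mm straight down and springs back: 1.5 N to start, 5.5 N at the bottom; releases between 3 and 6 mm down.
- panel_c: Sprung aluminium panel, 130 x 110 x 10 mm, on one of three look-alike fixed plywood rests. Origin: middle of its upper back edge (hinge), top face; x up the slope, y along the hinge, z square out of the face. Rubber pad in a 40 mm square window, middle at (-0.065, 0, 0), 78 mm above the table. Latched it slopes 30 degrees; released, a spring lifts its front till it is about level, 115 mm up.
- pad_c (a joint): How far (m) the pad in panel_c is pushed in: 0 to 0.015. With the gauge's foot down on the panel round the pad, the pin sinks about 4 mm into a sound pad (pin pushed back about 11 mm), about 11 mm into the soft one (pin pushed back about 4 mm). Which is soft is not told.
- latch_c_top (a point): Centre of the top of the round black push latch, 28 mm across, that releases panel_c; 42 mm above the table, on a ledge 30 mm high, 70 mm in front of the latched panel's front edge, which comes 20 mm nearer as it opens. x level to the rest's back, z up. Goes 8 mm straight down and springs back: 1.5 N to start, 5.5 N at the bottom; releases between 3 and 6 mm down.
- relief_1: Layered wooden relief panel 160 x 60 x 7 mm lying in front of the rests; bystander, to be left alone. Origin: centre of its underside.
- relief_2: Layered wooden relief panel 160 x 60 x 7 mm lying behind the rests; bystander, to be left alone. Origin: centre of its underside.
- tape_roll: Roll of paper tape 90 mm across, 24 mm high, lying flat; bystander, to be left alone. Origin: centre of its underside.
- glue_bottle: White glue bottle 56 mm across, 125 mm high, standing; bystander, to be left alone. Origin: centre of its underside.
- weight: Steel paperweight 64 mm across, 64 mm high, standing; bystander, to be left alone. Origin: centre of its underside.
- cutter: Black craft cutter 150 mm long lying on the mat; bystander, to be left alone. Origin: centre of its underside.
- pencil_cup: Aluminium cup 76 mm across, 95 mm high, with pencils up to 175 mm above the table; bystander, to be left alone. Origin: centre of its underside.

How it is judged:
By the outcome, as a careful person would: the job done as asked, in the order asked, and still so for the second after the job is handed in, with the robot touching nothing.
It also fails if it takes over 61 s, if anything falls off the work surface, if the arm or the gripper's body presses on something with over 40 N, if the wrist force passes 120 N, or if a joint passes its speed limit or range.

## Working session

There is one attempt and no reset: what is moved stays moved. The work goes in short steps, Python scripts to look and compute and a tool call to move; the robot and the scene stay as the last step left them, time stands still between calls to the robot, and variables do not carry over. Pictures are saved under pics/ and viewed, at most 10 in all, crops included, and the job is handed in when it is done.

Besides the shell and the picture viewer there is one more tool, called after ">>>" as name([rows], argument=value, ...), one row to a line, values as JSON. arm_command: Moves the arm, as the interface text tells. Its arguments: {"type":"object","properties":{"xyz":{"type":"array","items":{"type":"array","items":{"type":"number"}}},"spin":{"type":"array","items":{"type":"number"}},"jaw":{"type":"number"},"squeeze":{"type":"number"}},"required":["xyz","spin"]}

```bash
ls; mkdir -p pics; cat > h.py <<'E'
import numpy as np, cv2
from cell import *
def pts(c):
    h,w=c["depth"].shape; u,v=np.meshgrid(np.arange(w),np.arange(h)); d=c["depth"]
    P=np.stack([(u-c["cx"])/c["fx"]*d,-(v-c["cy"])/c["fy"]*d,-d],-1)
    M=np.array(c["world_from_camera"]); return P@M[:3,:3].T+M[:3,3]
def save(n,img): cv2.imwrite("pics/"+n+".png",img[...,::-1])
def proj(c,p):
    M=np.linalg.inv(np.array(c["world_from_camera"])); q=M[:3,:3]@np.array(p)+M[:3,3]
    return c["cx"]+c["fx"]*q[0]/-q[2], c["cy"]+c["fy"]*-q[1]/-q[2]
E
python3 - <<'E'
from h import *
for n in("top","side"):
    c=read_camera(n); print({k:(v if not hasattr(v,'shape') or v.size<20 else v.shape) for k,v in c.items()})
    save(n+"0",c["img"]); np.savez(n+"0.npz",**c)
print(observe())
E
```

```text
pics
{'img': (400, 640, 3), 'depth': (400, 640), 'fx': 452.9317349919974, 'fy': 452.9317349919974, 'cx': 324.9501362389921, 'cy': 199.2269926854016, 'world_from_camera': array([[ 0.01857889,  0.99275289, -0.1187288 ,  0.44437081],
       [-0.99981189,  0.01910848,  0.00332355, -0.01198352],
       [ 0.00556819,  0.11864472,  0.99292116,  1.26552482],
       [ 0.        ,  0.        ,  0.        ,  1.        ]])}
{'img': (400, 640, 3), 'depth': (400, 640), 'fx': 389.2826980227823, 'fy': 389.2826980227823, 'cx': 321.61740604414734, 'cy': 202.69391140691212, 'world_from_camera': array([[-0.99234891,  0.08950467, -0.08504448,  0.4693221 ],
       [-0.12298488, -0.77729192,  0.61700243,  0.65437372],
       [-0.01087979,  0.62274087,  0.7823525 ,  0.94103069],
       [ 0.        ,  0.        ,  0.        ,  1.        ]])}
{'time': 0.1, 'qpos': array([-1.42997116e+00,  3.42695586e-01,  1.52494330e+00,  2.79905309e-05,
        1.27541824e+00, -1.45985158e-01]), 'qvel': array([-0.0001877 , -0.00264404, -0.00340899, -0.00201383,  0.00069822,
       -0.00066211]), 'joint_efforts': array([ 1.50513693e-03, -4.32006776e+01, -2.44692189e+01,  7.19453604e-02,
        5.25599916e-02, -4.16430453e-05]), 'tool_pos': array([ 0.14853482, -0.50342383,  0.40408459]), 'tool_rot': array([-3.14014765e+00, -2.39514103e-04,  2.86801982e-01]), 'contact_force': array([ 0.59580949, -0.45694057, -0.42400245]), 'torque': array([-0.04133729,  0.01832681, -0.01636963]), 'grip_force': 0.0, 'opening': 0.09150504782132766}
```

View pics/top0.png

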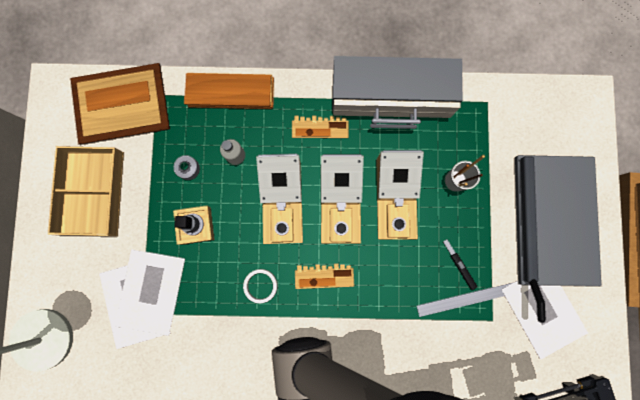

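View pics/side0.png

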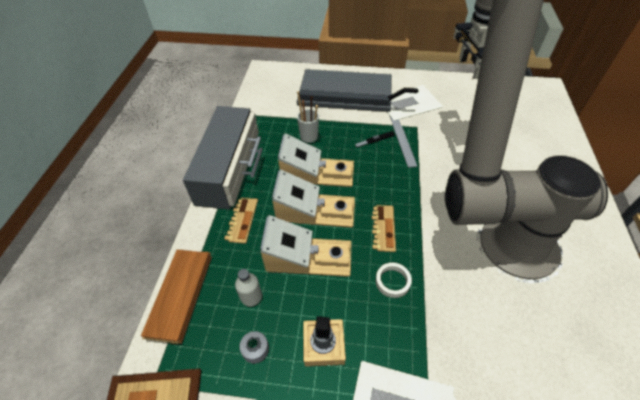

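Top view: the gauge in its stand is at about (188,222), pads are at (279,180), (342,180), (401,175) and latches at (282,228), (341,228), (399,224). The tape roll is at (260,286), the bottle at (231,150), and the weight at (186,167). Side view: the gauge is at (322,335) and the rests run away from the camera.

```bash
cat >> h.py <<'E'
def ray(c,u,v,z):
    M=np.array(c["world_from_camera"]); d=M[:3,:3]@np.array([(u-c["cx"])/c["fx"],-(v-c["cy"])/c["fy"],-1]); o=M[:3,3]
    return o+d*(z-o[2])/d[2]
def blobs(c,box,thr=60,amin=15):
    u0,v0,u1,v1=box; g=c["img"][v0:v1,u0:u1].max(2); m=(g<thr).astype(np.uint8)
    n,l,s,ce=cv2.connectedComponentsWithStats(m)
    return [(ce[i]+[u0,v0],s[i][4],l==i) for i in range(1,n) if s[i][4]>=amin]
E
python3 - <<'E'
from h import *
for n in("top","side"):
    c=dict(np.load(n+"0.npz")); P=pts(c); print(n)
    pads={"top":[(279,180),(342,180),(401,175)],"side":[(289,240),(296,192),(301,154)]}[n]
    lat={"top":[(282,228),(341,228),(399,224)],"side":[(336,252),(337,206),(340,167)]}[n]
    for (L,z,r) in((pads,.078,13),(lat,.042,8)):
        for u,v in L:
            for ce,a,_ in blobs(c,(u-r,v-r,u+r,v+r)): print(ce.round(1),a,ray(c,*ce,z).round(4),P[int(round(ce[1])),int(round(ce[0]))].round(3))
    # things higher than table around gauge
    x,y,z=P[...,0],P[...,1],P[...,2]; dk=c["img"].max(2)<70
    m=(abs(x-.38)<.12)&(abs(y-.29)<.1)
    mg=m&(z>.12)&(z<.16)
    print("grip",mg.sum(),P[mg].mean(0).round(4),P[mg].min(0).round(3),P[mg].max(0).round(3),cv2.minAreaRect((P[mg][:,:2]*1000).astype(np.float32)))
    ms=m&(z>.03)&(z<.05); h=(P[ms][:,:2]*1000).astype(np.float32); print("stand",cv2.minAreaRect(h))
E
```

```text
top
[278.8 179. ] 177 [0.638  0.1074 0.078 ] [0.639 0.107 0.074]
[341.5 179.4] 169 [ 0.6402 -0.0588  0.078 ] [ 0.641 -0.058  0.078]
[400.3 174.9] 176 [ 0.6554 -0.2151  0.078 ] [ 0.655 -0.214  0.079]
[281.2 227.6] 60 [0.5113 0.1004 0.042 ] [0.51  0.101 0.039]
[340.8 227.9] 63 [ 0.5136 -0.0603  0.042 ] [ 0.513 -0.061  0.038]
[398.8 223.6] 61 [ 0.5282 -0.2172  0.042 ] [ 0.527 -0.218  0.042]<stdin>:13: RuntimeWarning: Mean of empty slice.
  ret = um.true_divide(
Traceback (most recent call last):
ValueError: zero-size array to reduction operation minimum which has no identity
```

```bash
python3 - <<'E'
from h import *
a=np.load("top0.npz")["img"][190:260,160:230]; b=np.load("side0.npz")["img"][300:380,285:365]
z=lambda i:cv2.resize(i,(380,380),interpolation=cv2.INTER_CUBIC)
save("crop0",np.hstack([z(a),z(b)]))
E
```

```text
(no output)
```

View pics/crop0.png

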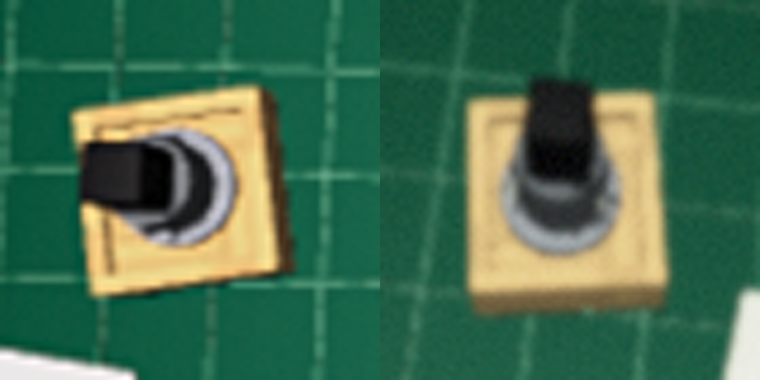

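The crops show the stand turned about 8° and the gauge grip nearly square to the world axes. In the top view the grip's top face is around px (181,222) and the foot centre around (194,224.5).

```bash
python3 - <<'E'
from h import *
T=dict(np.load("top0.npz"));S=dict(np.load("side0.npz"))
print("foot top",ray(T,160+185*70/380,190+187*70/380,.040))
print("gt top",ray(T,160+111*70/380,190+172*70/380,.142))
print("foot side",ray(S,285+(561-380)*80/380,300+198*80/380,.040))
print("gt side",ray(S,285+(560-380)*80/380,300+97*80/380,.142))
cs=[(72,110),(262,86),(293,270),(92,297)]
C=np.array([ray(T,160+a*70/380,190+b*70/380,.039)[:2] for a,b in cs]);print("stand",C,C.mean(0),np.linalg.norm(C-np.roll(C,1,0),axis=1))
for c in(T,S):
    P=pts(c);x,y,z=np.moveaxis(P,-1,0)
    for lo,hi in((.13,.16),(.1,.13),(.035,.05)):
        m=(x>.4)&(x<.62)&(y>.25)&(y<.42)&(z>lo)&(z<hi)
        m&=(x<.6)
        if m.sum(): print(lo,m.sum(),np.median(P[m],0),P[m].min(0),P[m].max(0))
        if m.sum() and hi==.16: print(cv2.minAreaRect((P[m][:,:2]*1000).astype(np.float32)))
# bystanders heights near path
A=np.array([[.638,.1074],[.6402,-.0588],[.6554,-.2151]]);L=np.array([[.5113,.1004],[.5136,-.0603],[.5282,-.2172]])
d=A-L; print(np.linalg.norm(d,axis=1),np.degrees(np.arctan2(d[:,1],d[:,0])))
c=S
for u,v in [(289,240),(296,192),(301,154)]:
    for ce,a,_ in blobs(c,(u-13,v-13,u+13,v+13)): print(ce.round(1),a,ray(c,*ce,.078).round(4))
for u,v in [(336,252),(337,206),(340,167)]:
    for ce,a,_ in blobs(c,(u-8,v-8,u+8,v+8)): print(ce.round(1),a,ray(c,*ce,.042).round(4))
E
```

```text
foot top [0.51547045 0.33628311 0.04      ]
gt top [0.51576179 0.34139338 0.142     ]
foot side [0.51352869 0.34951608 0.04      ]
gt side [0.51436421 0.33965938 0.142     ]
stand [[0.55294633 0.39500075]
 [0.56681925 0.30074622]
 [0.47535517 0.28087396]
 [0.46016797 0.37969134]] [0.51382218 0.33907807] [0.09403299 0.09527001 0.09359799 0.09997763]
0.13 155 [0.51571038 0.34250024 0.14062358] [0.50245802 0.32806672 0.13026026] [0.53031252 0.35908858 0.14668456]
((516.374267578125, 343.4107971191406), (27.751014709472656, 30.980562210083008), 0.9693832993507385)
0.1 49 [0.51361907 0.3297437  0.11807315] [0.50110543 0.32809788 0.10100312] [0.53118172 0.35419232 0.12999827]
0.035 474 [0.51033089 0.32969616 0.03862688] [0.46207513 0.29194968 0.03500927] [0.56655293 0.39669078 0.04989961]
0.13 214 [0.5152423  0.34652724 0.14155471] [0.50061934 0.32950988 0.13022682] [0.53041922 0.35999717 0.14538409]
((515.4526977539062, 344.6277160644531), (29.65642547607422, 29.780513763427734), 87.51866912841797)
0.1 74 [0.51435634 0.35860141 0.11465323] [0.50058369 0.34455173 0.10112392] [0.52971352 0.36005246 0.12978874]
0.035 709 [0.50954241 0.36096075 0.03897486] [0.46237406 0.29276338 0.03518764] [0.56474834 0.39604195 0.04869048]
[0.12689322 0.12660889 0.12721733] [3.16229775 0.67882818 0.94583496]
[287.9 240.1] 121 [0.6358 0.109  0.078 ]
[297.  192.1] 84 [ 0.6388 -0.057   0.078 ]
[300.6 153.9] 62 [ 0.6529 -0.2137  0.078 ]
[335.6 251.1] 50 [0.5093 0.1059 0.042 ]
[340.1 204.4] 37 [ 0.5124 -0.0544  0.042 ]
[340.3 165.7] 31 [ 0.5265 -0.211   0.042 ]
```

>>> arm_command([
  [34,23,0],
  [34,23,0],
  [34,23,0],
  [34,23,0],
  [34,23,0],
  [34,23,0],
  [34,23,0],
  [13,38,0],
  [13,38,0],
  [13,38,0],
  [13,38,0],
  [13,38,0],
  [13,38,0],
  [12,38,0],
  [12,38,0],
  [12,38,0],
  [2,38,0],
  [2,38,0],
  [2,38,0],
  [2,38,0],
], spin=[-4,-4,-4,-4.4,0,0,0,0,0,0,0,0,0,0,0,0,0,0,0,0], jaw=1, squeeze=10)

```text
time: 2.1
tool_pos: [0.5083, 0.153, 0.4044]
tool_rot: [3.141, 0.001, 0.001]
contact_force: [0.4, -0.8, 0.3]
opening: 0.0917
grip_force: 0.0
```

>>> arm_command([
  [1,38,0],
  [1,38,0],
  [1,38,0],
  [2,38,0],
  [2,38,0],
  [0,1,-25],
  [0,0,-30],
  [0,0,-30],
  [0,0,-20],
  [0,0,-10],
  [0,0,0],
], spin=[0,0,0,0,0,0,0,0,0,0,0])

```text
time: 3.2
tool_pos: [0.5153, 0.3423, 0.2882]
tool_rot: [3.14, 0.003, 0.0]
contact_force: [0.2, 0.5, 0.5]
opening: 0.0919
grip_force: 0.0
```

>>> arm_command([
  [0,0,0],
  [0,0,0],
  [0,0,0],
  [0,0,0],
  [0,0,0],
  [0,0,0],
  [0,0,0],
  [0,0,0],
], spin=[0,0,0,0,0,0,0,0], jaw=-1, squeeze=12)

```text
time: 4.0
tool_pos: [0.5155, 0.3425, 0.2898]
tool_rot: [-3.142, 0.0, 0.001]
contact_force: [-0.4, 1.3, 0.3]
opening: 0.0324
grip_force: 0.7
```

>>> arm_command([
  [0,0,0],
  [0,0,0],
  [0,0,10],
  [0,0,20],
  [0,0,30],
  [0,0,30],
  [0,0,30],
  [0,0,10],
  [0,0,0],
], spin=[0,0,0,0,0,0,0,0,0])

```text
time: 4.9
tool_pos: [0.5155, 0.3424, 0.4212]
tool_rot: [-3.14, -0.003, 0.001]
contact_force: [-0.1, 0.2, -2.8]
opening: 0.0301
grip_force: 12.0
```

```bash
python3 - <<'E'
from h import *
S=read_camera("side");T=read_camera("top");print(observe()["contact_force"],observe()["opening"])
z=lambda i:cv2.resize(i,(400,400),interpolation=cv2.INTER_CUBIC)
p=[int(v) for v in proj(S,(.515,.342,.2))];q=[int(v) for v in proj(T,(.515,.342,.2))];print(p,q)
save("lift",np.hstack([z(S["img"][p[1]-60:p[1]+60,p[0]-60:p[0]+60]),z(T["img"][q[1]-60:q[1]+60,q[0]-60:q[0]+60])]))
E
```

```text
[ 0.1212406  -0.35931284 -2.43396508] 0.02976694060633769
[322, 310] [172, 220]
```

View pics/lift.png

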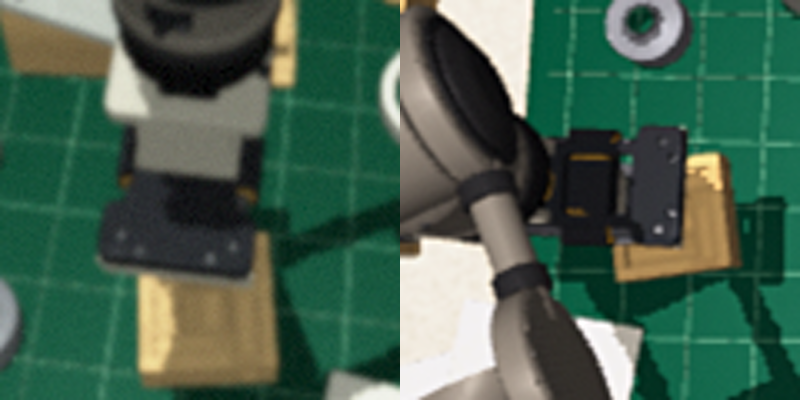

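The gauge is clear of the stand, but the hand hides the pointer from both cameras. I'll read the pads from the force against travel.

>>> arm_command([
  [17,-34,0],
  [17,-34,0],
  [17,-34,0],
  [17,-34,0],
  [17,-33,0],
  [17,-33,0],
  [16,-33,0],
  [0,0,-20],
  [0,0,-25],
  [0,0,-12],
  [0,0,0],
  [0,0,0],
], spin=[2,0,0,0,0,0,0,0,0,0,0,0])

```text
time: 6.2
tool_pos: [0.6336, 0.1078, 0.3627]
tool_rot: [3.141, 0.0, 0.036]
contact_force: [0.8, 0.3, -1.6]
opening: 0.0298
grip_force: 12.0
```

>>> arm_command([
  [0,0,-4],
  [0,0,-4],
  [0,0,-2],
  [0,0,0],
], spin=[0,0,0,0])

```text
time: 6.6
tool_pos: [0.6335, 0.1076, 0.3532]
tool_rot: [-3.142, -0.001, 0.036]
contact_force: [0.0, 0.6, -0.7]
opening: 0.0301
grip_force: 12.0
```

>>> arm_command([
  [-6,0,-2],
  [-6,0,-2.5],
  [-5,0,-2.5],
  [0,0,0],
], spin=[0,0,0,0])

```text
time: 7.0
tool_pos: [0.6156, 0.1075, 0.3452]
tool_rot: [3.142, 0.002, 0.036]
contact_force: [-0.4, -0.0, -2.7]
opening: 0.0302
grip_force: 12.0
```

>>> arm_command([
  [-5,0,-3],
  [-5,0,-3.3],
  [-5.5,0,-3.3],
  [0,0,0],
], spin=[0,0,0,0])

```text
time: 7.4
tool_pos: [0.6002, 0.1075, 0.3355]
tool_rot: [3.141, 0.002, 0.036]
contact_force: [1.0, -0.6, -3.4]
opening: 0.0299
grip_force: 12.0
```

The force shows only the gauge's weight, so the gauge slid down parallel to the slope without tilting. I'll go back and press more firmly before swinging it over.

>>> arm_command([
  [0,0,12],
  [12,0,8],
  [12,0,4],
  [9.5,0,0],
  [0,0,-4],
  [0,0,-2],
  [0,0,-2],
  [0,0,0],
], spin=[0,0,0,0,0,0,0,0])

```text
time: 8.2
tool_pos: [0.6342, 0.1075, 0.3531]
tool_rot: [3.141, -0.001, 0.036]
contact_force: [-1.9, -0.3, 2.6]
opening: 0.0297
grip_force: 12.0
```

>>> arm_command([
  [0,0,-2],
  [0,0,-2],
  [0,0,0],
], spin=[0,0,0])

```text
time: 8.5
tool_pos: [0.6342, 0.1075, 0.3514]
tool_rot: [3.141, -0.004, 0.036]
contact_force: [-5.3, 0.6, 14.1]
opening: 0.0303
grip_force: 12.0
```

>>> arm_command([
  [0,0,-2],
  [0,0,-2],
  [0,0,0],
], spin=[0,0,0])

```text
time: 8.8
tool_pos: [0.6343, 0.1075, 0.3476]
tool_rot: [3.141, -0.005, 0.036]
contact_force: [-4.9, -0.3, 14.8]
opening: 0.0299
grip_force: 12.0
```

Pressing from above works against the tilt, because the reaction line passes on the wrong side of the grip. I'll hook the foot on the fixed stand's rim instead and swing the gauge to 30° there, re-seating it first.

>>> arm_command([
  [0,0,20],
  [0,0,25],
  [0,0,27],
  [-17,34,0],
  [-17,34,0],
  [-17,34,0],
  [-17,34,0],
  [-17,33,0],
  [-17,33,0],
  [-17,33,0],
  [0,0,-30],
  [0,0,-40],
  [0,0,-35],
  [0,0,-20],
  [0,0,0],
], spin=[0,0,0,0,0,0,0,0,0,0,0,0,0,0,0])

```text
time: 10.3
tool_pos: [0.5146, 0.3421, 0.2879]
tool_rot: [3.139, 0.006, 0.036]
contact_force: [-0.5, 0.6, -2.3]
opening: 0.0299
grip_force: 12.0
```

>>> arm_command([
  [0,0,-2],
  [0,0,-2],
  [0,0,0],
], spin=[0,0,0])

```text
time: 10.6
tool_pos: [0.5157, 0.3425, 0.2882]
tool_rot: [-3.141, -0.002, 0.035]
contact_force: [0.5, -1.0, -3.3]
opening: 0.0303
grip_force: 12.0
```

>>> arm_command([
  [0,0,-2],
  [0,0,0],
], spin=[0,0])

```text
time: 10.8
tool_pos: [0.5155, 0.3424, 0.2854]
tool_rot: [-3.142, -0.0, 0.035]
contact_force: [-0.9, 0.7, -3.1]
opening: 0.0299
grip_force: 12.0
```

>>> arm_command([
  [0,0,-2],
  [0,0,0],
], spin=[0,0])

```text
time: 11.0
tool_pos: [0.5159, 0.3425, 0.2849]
tool_rot: [-3.141, -0.003, 0.035]
contact_force: [-1.2, -0.9, 5.8]
opening: 0.0301
grip_force: 12.0
```

>>> arm_command([
  [0,0,-2],
  [0,0,0],
], spin=[0,0])

```text
time: 11.2
tool_pos: [0.5161, 0.3424, 0.2841]
tool_rot: [-3.141, -0.004, 0.036]
contact_force: [-1.9, -2.9, 12.4]
opening: 0.0301
grip_force: 12.0
```

>>> arm_command([
  [0,0,3],
  [0,0,3],
  [-4.5,-0.7,0],
  [-4.5,-0.7,0],
  [-6,-0.9,1.5],
  [-6,-0.9,1.5],
  [-6,-0.9,1],
  [-6,-0.9,0.5],
  [0,0,0],
], spin=[7,0,0,0,0,0,0,0,0], squeeze=15)

```text
time: 12.1
tool_pos: [0.4817, 0.3374, 0.2919]
tool_rot: [3.141, 0.001, 0.158]
contact_force: [1.7, 0.0, -1.5]
opening: 0.03
grip_force: 15.0
```

>>> arm_command([
  [-6,-0.9,0],
  [-6,-0.9,-0.5],
  [-6,-0.9,-0.5],
  [-6,-0.9,-1],
  [-3,-0.5,-0.5],
  [0,0,0],
], spin=[0,0,0,0,0,0])

```text
time: 12.7
tool_pos: [0.4549, 0.3333, 0.289]
tool_rot: [3.141, 0.001, 0.158]
contact_force: [1.1, 0.1, -0.1]
opening: 0.0297
grip_force: 15.0
```

```bash
cat >> h.py <<'E'
def crop2(name,p,r=60):
    o=[]
    for n in("side","top"):
        c=read_camera(n); u,v=[int(t) for t in proj(c,p)]; o.append(cv2.resize(c["img"][max(0,v-r):v+r,max(0,u-r):u+r],(400,400),interpolation=cv2.INTER_CUBIC))
    save(name,np.hstack(o))
E
python3 - <<'E'
from h import *
s=observe();crop2("tilt",s["tool_pos"]-[0,0,.2],50)
E
```

```text
(no output)
```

View pics/tilt.png

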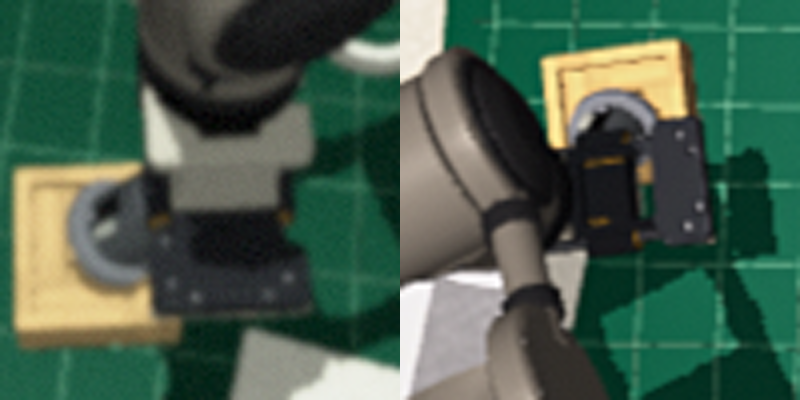

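The gauge now leans about 30° in the hand, with its foot visible on the +x side of the fingers. Next I carry it to the left pad and stop about 25 mm off along the pad's normal.

>>> arm_command([
  [0,0,20],
  [0,0,35],
  [0,0,40],
  [0,0,36],
  [17,-32,0],
  [17,-32,0],
  [17,-33,0],
  [18,-33,0],
  [18,-33,0],
  [18,-32,0],
  [17,-32,0],
  [0,0,-30],
  [0,0,-30],
  [0,0,-18],
  [0,0,0],
  [0,0,0],
], spin=[0,0,0,0,-7,0,0,0,0,0,0,0,0,0,0,0])

```text
time: 14.4
tool_pos: [0.5775, 0.1065, 0.342]
tool_rot: [-3.141, 0.002, 0.035]
contact_force: [0.1, -0.7, -1.5]
opening: 0.0297
grip_force: 15.0
```

```bash
python3 - <<'E'
from h import *
s=observe();crop2("pre",s["tool_pos"]+[.05,0,-.25],50);print(s["contact_force"],s["torque"])
E
```

```text
[ 0.07242603 -0.71571428 -1.54166475] [ 0.0054747   0.09409182 -0.001613  ]
```

View pics/pre.png

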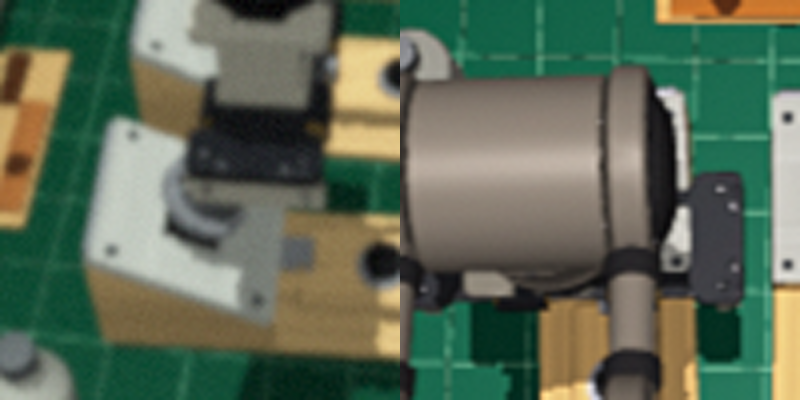

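The foot looks roughly parallel to the panel over the pad. I'll press along the normal in steps, reading the force.

>>> arm_command([
  [4,0,-7],
  [0,0,0],
], spin=[0,0])

```text
time: 14.7
tool_pos: [0.5818, 0.1064, 0.335]
tool_rot: [3.142, -0.0, 0.036]
contact_force: [0.1, -0.0, -2.9]
opening: 0.0301
grip_force: 15.0
```

>>> arm_command([
  [2,0,-3.5],
  [0,0,0],
], spin=[0,0])

```text
time: 14.9
tool_pos: [0.5837, 0.1064, 0.3316]
tool_rot: [3.142, -0.0, 0.035]
contact_force: [-1.6, 0.2, -1.4]
opening: 0.03
grip_force: 15.0
```

>>> arm_command([
  [2,0,-3.5],
  [0,0,0],
], spin=[0,0])

```text
time: 15.1
tool_pos: [0.5857, 0.1064, 0.3281]
tool_rot: [-3.142, -0.0, 0.035]
contact_force: [-1.0, 1.2, 1.3]
opening: 0.0301
grip_force: 15.0
```

>>> arm_command([
  [2,0,-3.5],
  [0,0,0],
], spin=[0,0])

```text
time: 15.3
tool_pos: [0.5877, 0.1064, 0.3246]
tool_rot: [-3.141, -0.0, 0.036]
contact_force: [-1.3, 0.8, 2.6]
opening: 0.0298
grip_force: 15.0
```

>>> arm_command([
  [1,0,-1.7],
  [0,0,0],
], spin=[0,0])

```text
time: 15.5
tool_pos: [0.5886, 0.1064, 0.323]
tool_rot: [-3.142, -0.0, 0.035]
contact_force: [-2.2, 1.2, 3.3]
opening: 0.0301
grip_force: 15.0
```

>>> arm_command([
  [1,0,-1.7],
  [0,0,0],
], spin=[0,0])

```text
time: 15.7
tool_pos: [0.5894, 0.1064, 0.3223]
tool_rot: [3.142, -0.0, 0.036]
contact_force: [-6.0, 0.3, 9.6]
opening: 0.0299
grip_force: 15.0
```

>>> arm_command([
  [0.5,0,-0.9],
  [0,0,0],
], spin=[0,0])

```text
time: 15.9
tool_pos: [0.5897, 0.1064, 0.3221]
tool_rot: [3.141, -0.0, 0.036]
contact_force: [-7.1, -0.3, 12.4]
opening: 0.0297
grip_force: 15.0
```

Just before the foot landed, the normal force on the left pad was about 6 N, so that pad is sound. Middle pad next.

>>> arm_command([
  [-6,0,11],
  [-6.5,0,11],
  [0,0,15],
  [0,-30,5],
  [1,-34,0],
  [1,-34,0],
  [0,-34,0],
  [0,-32.5,-5],
  [0,0,-10],
  [0,0,-5],
  [4,0,-7],
  [0,0,0],
], spin=[0,0,0,-2,0,0,0,0,0,0,0,0])

```text
time: 17.1
tool_pos: [0.5837, -0.0571, 0.3343]
tool_rot: [-3.141, 0.002, 0.002]
contact_force: [-1.1, 0.8, -3.2]
opening: 0.03
grip_force: 15.0
```

>>> arm_command([
  [2,0,-3.5],
  [0,0,0],
], spin=[0,0])

```text
time: 17.3
tool_pos: [0.5857, -0.0574, 0.3318]
tool_rot: [-3.141, 0.0, 0.002]
contact_force: [-1.0, 1.4, -1.5]
opening: 0.0297
grip_force: 15.0
```

>>> arm_command([
  [2,0,-3.5],
  [0,0,0],
], spin=[0,0])

```text
time: 17.5
tool_pos: [0.5877, -0.0577, 0.3284]
tool_rot: [-3.141, -0.0, 0.001]
contact_force: [-1.4, 2.0, 1.0]
opening: 0.0299
grip_force: 15.0
```

>>> arm_command([
  [2,0,-3.5],
  [0,0,0],
], spin=[0,0])

```text
time: 17.7
tool_pos: [0.5897, -0.0579, 0.3248]
tool_rot: [-3.141, -0.001, 0.001]
contact_force: [-2.0, 4.1, 1.4]
opening: 0.0298
grip_force: 15.0
```

>>> arm_command([
  [1,0,-1.7],
  [0,0,0],
], spin=[0,0])

```text
time: 17.9
tool_pos: [0.5906, -0.058, 0.3232]
tool_rot: [-3.142, -0.0, 0.001]
contact_force: [-3.0, 3.2, 2.4]
opening: 0.03
grip_force: 15.0
```

>>> arm_command([
  [1,0,-1.7],
  [0,0,0],
], spin=[0,0])

```text
time: 18.1
tool_pos: [0.5915, -0.0582, 0.322]
tool_rot: [3.141, -0.0, 0.001]
contact_force: [-3.3, 3.0, 5.3]
opening: 0.0298
grip_force: 15.0
```

The middle pad reads about the same, 5.8 N, so it is sound too. On to the right pad.

>>> arm_command([
  [-6,0,11],
  [-6.5,0,11],
  [0,0,15],
  [2,-28,5],
  [3,-32,0],
  [3,-32,0],
  [3,-32,0],
  [3.5,-32,-5],
  [0,0,-10],
  [0,0,-5],
  [4,0,-7],
  [0,0,0],
  [0,0,0],
], spin=[0,0,0,0,0,0,0,0,0,0,0,0,0])

```text
time: 19.4
tool_pos: [0.5978, -0.2132, 0.3365]
tool_rot: [3.142, 0.0, 0.002]
contact_force: [0.2, -0.4, -3.1]
opening: 0.0299
grip_force: 15.0
```

>>> arm_command([
  [2,0,-3.5],
  [0,0,0],
], spin=[0,0])

```text
time: 19.6
tool_pos: [0.5997, -0.2137, 0.3329]
tool_rot: [3.141, -0.0, 0.001]
contact_force: [-0.4, -0.3, -2.8]
opening: 0.0304
grip_force: 15.0
```

>>> arm_command([
  [2,0,-3.5],
  [0,0,0],
], spin=[0,0])

```text
time: 19.8
tool_pos: [0.6016, -0.214, 0.3291]
tool_rot: [-3.142, 0.0, 0.001]
contact_force: [0.3, 0.7, -1.9]
opening: 0.0297
grip_force: 15.0
```

>>> arm_command([
  [2,0,-3.5],
  [0,0,0],
], spin=[0,0])

```text
time: 20.0
tool_pos: [0.6037, -0.2142, 0.3256]
tool_rot: [3.142, 0.0, 0.001]
contact_force: [-1.2, 0.5, -0.8]
opening: 0.0302
grip_force: 15.0
```

>>> arm_command([
  [1,0,-1.7],
  [0,0,0],
], spin=[0,0])

```text
time: 20.2
tool_pos: [0.6046, -0.2142, 0.3241]
tool_rot: [3.142, 0.0, 0.001]
contact_force: [-0.9, 0.0, -1.3]
opening: 0.0301
grip_force: 15.0
```

>>> arm_command([
  [1,0,-1.7],
  [0,0,0],
], spin=[0,0])

```text
time: 20.4
tool_pos: [0.6056, -0.2142, 0.3224]
tool_rot: [3.141, 0.0, 0.001]
contact_force: [-0.7, 1.2, 0.0]
opening: 0.0295
grip_force: 15.0
```

The right pad gives only about 2.6 N at the same height, so it is clearly the soft one. I'll press the foot home and hold.

>>> arm_command([
  [1,0,-1.7],
  [0.5,0,-0.9],
  [0,0,0],
], spin=[0,0,0])

```text
time: 20.7
tool_pos: [0.6069, -0.2142, 0.3218]
tool_rot: [3.141, -0.001, 0.001]
contact_force: [-6.3, 2.0, 9.0]
opening: 0.0299
grip_force: 15.0
```

>>> arm_command([
  [0.5,0,-0.9],
  [0,0,0],
], spin=[0,0])

```text
time: 20.9
tool_pos: [0.6074, -0.2142, 0.3218]
tool_rot: [3.14, -0.002, 0.001]
contact_force: [-7.7, 0.7, 12.8]
opening: 0.0299
grip_force: 15.0
```

>>> arm_command([
  [0,0,0],
  [0,0,0],
  [0,0,0],
  [0,0,0],
  [0,0,0],
  [0,0,0],
  [0,0,0],
  [0,0,0],
  [0,0,0],
  [0,0,0],
  [0,0,0],
  [0,0,0],
  [0,0,0],
  [0,0,0],
], spin=[0,0,0,0,0,0,0,0,0,0,0,0,0,0])

```text
time: 22.3
tool_pos: [0.6073, -0.2142, 0.3218]
tool_rot: [3.14, -0.002, 0.001]
contact_force: [-6.9, 1.6, 13.5]
opening: 0.03
grip_force: 15.0
```

```bash
python3 - <<'E'
from h import *
s=observe();crop2("hold",s["tool_pos"]+[.03,0,-.25],40);print(s["contact_force"],s["time"])
E
```

```text
[-6.87864135  1.58792692 13.49608837] 22.3
```

View pics/hold.png

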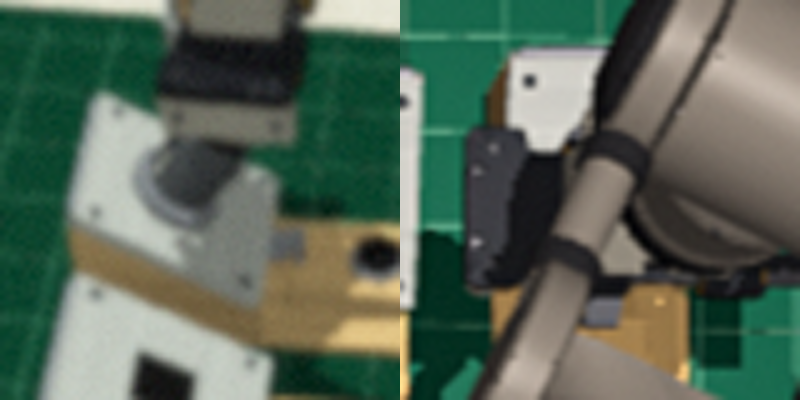

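The foot sits flat on the right-hand panel in the side view, and the hold is done. Next I return to the stand and let the gauge swing upright there under a lighter grip.

>>> arm_command([
  [-6,0,11],
  [-6.5,0,11],
  [0,0,35],
  [0,0,41],
  [-5,37,0],
  [-5,37,0],
  [-5,37,0],
  [-5,37,0],
  [-5,37,0],
  [-5,37,0],
  [-5,37,0],
  [-5,37,0],
  [-6,37,0],
  [-6,37,0],
  [-6,37,0],
  [-6,37,0],
  [-6,37,0],
  [-5,37,0],
  [-5,37,0],
  [0,0,0],
], spin=[0,0,0,0,0,0,0,0,0,0,0,0,0,0,0,0,0,0,0,0])

```text
time: 24.4
tool_pos: [0.5135, 0.3447, 0.4169]
tool_rot: [-3.139, 0.0, 0.005]
contact_force: [-0.7, -0.1, -3.2]
opening: 0.0301
grip_force: 15.0
```

>>> arm_command([
  [0,0,-35],
  [0,0,-45],
  [0,0,-30],
  [0,0,-8],
  [0,0,0],
  [0,0,0],
], spin=[0,0,0,0,0,0])

```text
time: 25.0
tool_pos: [0.5158, 0.3408, 0.3011]
tool_rot: [-3.14, -0.003, 0.0]
contact_force: [-0.5, 0.7, -2.2]
opening: 0.0297
grip_force: 15.0
```

```bash
python3 - <<'E'
from h import *
s=observe();print(s["time"],s["tool_pos"],s["contact_force"],s["torque"])
E
```

```text
25.0 [0.51575318 0.34083332 0.30110049] [-0.54881657  0.72529347 -2.24835213] [0.03359003 0.0754532  0.0125903 ]
```

>>> arm_command([
  [0,0,0],
  [0,0,0],
  [0,0,0],
], spin=[0,0,0], squeeze=6)

```text
time: 25.3
tool_pos: [0.5151, 0.3409, 0.3001]
tool_rot: [-3.141, -0.002, 0.001]
contact_force: [0.2, -0.3, -2.3]
opening: 0.03
grip_force: 6.0
```

```bash
python3 - <<'E'
from h import *
s=observe();print(s["time"],s["tool_pos"],s["contact_force"],s["torque"])
E
```

```text
25.3 [0.51514622 0.34091591 0.30008711] [ 0.20725584 -0.27617372 -2.25514807] [-0.01479308  0.14644733 -0.00300595]
```

>>> arm_command([
  [0,0,0],
  [0,0,0],
  [0,0,0],
  [0,0,0],
], spin=[0,0,0,0], squeeze=3.5)

```text
time: 25.7
tool_pos: [0.5152, 0.3409, 0.2993]
tool_rot: [-3.141, -0.001, 0.001]
contact_force: [0.7, 0.6, -1.7]
opening: 0.03
grip_force: 3.5
```

```bash
python3 - <<'E'
from h import *
s=observe();print(s["time"],s["tool_pos"],s["contact_force"],s["torque"]);crop2("up1",s["tool_pos"]+[.02,0,-.2],50)
E
```

```text
25.7 [0.51515018 0.34091502 0.29927398] [ 0.69908285  0.62594268 -1.66283886] [ 0.09513886 -0.07824965  0.01353142]
```

View pics/up1.png

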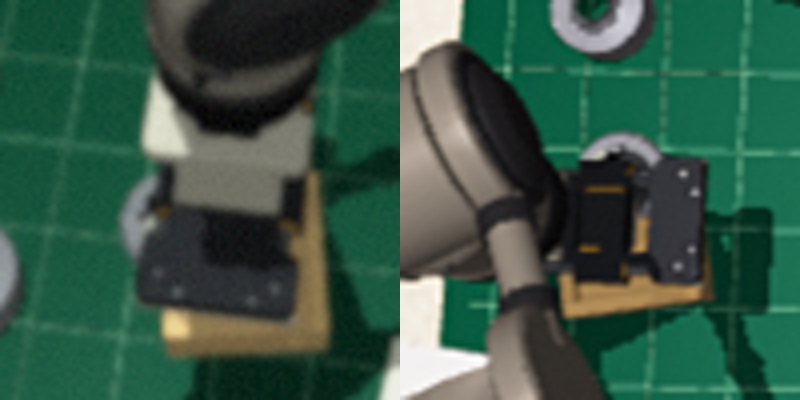

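The gauge still leans, so friction holds it even at 3.5 N. I'll mirror the earlier trick: set the low edge of the foot inside the stand's +x rim and drive the hand +x to turn it upright.

>>> arm_command([
  [0,0,0],
  [0,0,-4],
  [0,0,-4],
  [5,0,0],
  [5,0,0],
  [5,0,0],
  [0,0,0],
], spin=[0,0,0,0,0,0,0], squeeze=8)

```text
time: 26.5
tool_pos: [0.5306, 0.341, 0.292]
tool_rot: [-3.141, -0.001, 0.001]
contact_force: [-0.9, 0.4, 5.8]
opening: 0.0301
grip_force: 8.0
```

>>> arm_command([
  [5,0,1],
  [5,0,1],
  [5,0,1],
  [5,0,1],
  [0,0,0],
], spin=[0,0,0,0,0])

```text
time: 27.0
tool_pos: [0.5508, 0.3405, 0.2944]
tool_rot: [3.141, 0.0, 0.0]
contact_force: [-0.3, 0.3, -1.0]
opening: 0.03
grip_force: 8.0
```

>>> arm_command([
  [5,0,0],
  [5,0,0],
  [5,0,0],
  [5,0,0],
  [0,0,0],
], spin=[0,0,0,0,0])

```text
time: 27.5
tool_pos: [0.5709, 0.3407, 0.295]
tool_rot: [-3.142, -0.001, 0.0]
contact_force: [0.5, 0.1, -1.4]
opening: 0.0297
grip_force: 8.0
```

```bash
python3 - <<'E'
from h import *
for n in("side","top"):
    c=read_camera(n);P=pts(c);x,y,z=np.moveaxis(P,-1,0)
    for a in np.arange(.57,.66,.01):
        m=(abs(x-a)<.005)&(abs(y-.341)<.04)&(z>.015)&(z<.1)
        print(n,a.round(2),m.sum(),np.percentile(z[m],[5,50,95]).round(3) if m.sum() else "")
E
```

```text
side 0.57 0 
side 0.58 0 
side 0.59 0 
side 0.6 0 
side 0.61 0 
side 0.62 0 
side 0.63 0 
side 0.64 10 [0.023 0.033 0.035]
side 0.65 57 [0.033 0.036 0.039]
side 0.66 63 [0.035 0.038 0.059]
top 0.57 6 [0.071 0.08  0.09 ]
top 0.58 7 [0.076 0.078 0.084]
top 0.59 9 [0.051 0.061 0.078]
top 0.6 12 [0.051 0.054 0.055]
top 0.61 0 
top 0.62 0 
top 0.63 0 
top 0.64 9 [0.024 0.03  0.037]
top 0.65 48 [0.017 0.035 0.039]
top 0.66 58 [0.025 0.037 0.061]
```

The foot now ends at x≈0.605 with its top at z≈0.052, so the gauge is upright. Now to seat it.

>>> arm_command([
  [0,0,10],
  [0,0,10],
  [-14,0,0],
  [-14,0,0],
  [-14,0,0],
  [-14,0.5,0],
  [0,0,0],
  [0,0,-10],
  [0,0,-10],
  [0,0,-5],
  [0,0,0],
], spin=[0,0,0,0,0,0,0,0,0,0,0])

```text
time: 28.7
tool_pos: [0.5142, 0.341, 0.2883]
tool_rot: [3.14, 0.003, 0.0]
contact_force: [-0.7, 0.3, -2.9]
opening: 0.0302
grip_force: 8.0
```

>>> arm_command([
  [0,0,-2],
  [0,0,0],
], spin=[0,0])

```text
time: 28.9
tool_pos: [0.5142, 0.3413, 0.2879]
tool_rot: [3.141, 0.0, 0.0]
contact_force: [-0.1, 0.0, -3.5]
opening: 0.03
grip_force: 8.0
```

>>> arm_command([
  [0,0,-2],
  [0,0,0],
], spin=[0,0])

```text
time: 29.1
tool_pos: [0.5142, 0.3414, 0.2863]
tool_rot: [-3.141, -0.001, 0.001]
contact_force: [0.3, 0.1, -2.4]
opening: 0.03
grip_force: 8.0
```

>>> arm_command([
  [0,0,-1.5],
  [0,0,0],
], spin=[0,0])

```text
time: 29.3
tool_pos: [0.5145, 0.3414, 0.2857]
tool_rot: [-3.141, -0.003, 0.001]
contact_force: [0.9, -1.3, 3.9]
opening: 0.0301
grip_force: 8.0
```

>>> arm_command([
  [0,0,-1.5],
  [0,0,0],
  [0,0,0],
], spin=[0,0,0])

```text
time: 29.6
tool_pos: [0.515, 0.3413, 0.2851]
tool_rot: [-3.14, -0.005, 0.001]
contact_force: [2.7, -2.0, 7.6]
opening: 0.03
grip_force: 8.0
```

>>> arm_command([
  [0,0,0],
  [0,0,0],
  [0,0,0],
  [0,0,0],
  [0,0,0],
  [0,0,0],
  [0,0,0],
  [0,0,20],
  [0,0,40],
  [0,0,40],
  [0,0,30],
  [-10,-40,0],
  [-10,-40,0],
  [-5,-40,0],
  [0,-40,0],
  [0,0,0],
], spin=[0,0,0,0,0,0,0,0,0,0,0,0,0,0,0,0], jaw=1)

```text
time: 31.2
tool_pos: [0.4889, 0.1778, 0.4134]
tool_rot: [3.14, -0.0, -0.004]
contact_force: [-0.7, 1.0, 0.1]
opening: 0.0918
grip_force: 0.0
```

```bash
python3 - <<'E'
from h import *
s=observe();print(s["tool_pos"]);crop2("seat",[.514,.34,.06],60)
E
```

```text
[0.48889731 0.1778478  0.41343788]
```

View pics/seat.png

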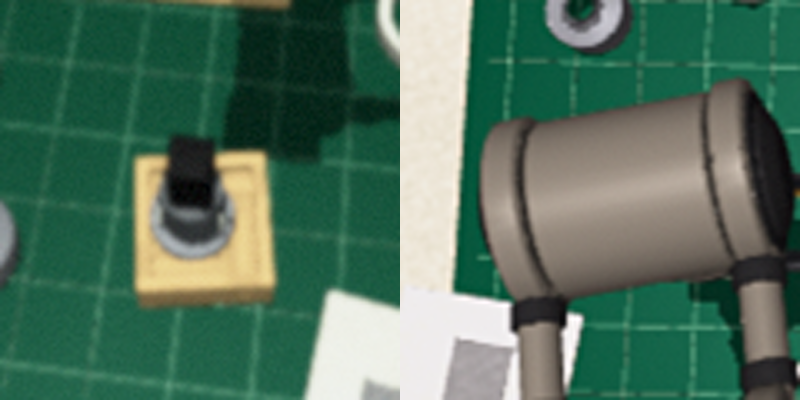

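The gauge stands upright in its stand, with the foot inside the rim. I'll shut the jaws and go over the right-hand latch, offset a little towards the robot to stay clear of the panel's swing.

>>> arm_command([
  [3,-36,0],
  [3,-36,0],
  [3,-36,0],
  [3,-36,0],
  [3,-36,0],
  [3,-36,0],
  [3,-36,0],
  [3,-36,0],
  [3,-35,0],
  [3,-35,0],
  [1,-34,0],
  [0,0,-35],
  [0,0,-45],
  [0,0,-45],
  [0,0,-30],
  [0,0,-15],
  [0,0,0],
  [0,0,0],
  [0,0,0],
], spin=[0,0,0,0,0,0,0,0,0,0,0,0,0,0,0,0,0,0,0], jaw=-1)

```text
time: 33.2
tool_pos: [0.5209, -0.2104, 0.2443]
tool_rot: [3.14, -0.002, 0.001]
contact_force: [-0.4, 0.1, -0.1]
opening: 0.0003
grip_force: 0.0
```

```bash
python3 - <<'E'
from h import *
s=observe();print(s["tool_pos"],s["opening"],s["contact_force"])
for n in("side","top"):
    c=read_camera(n);P=pts(c);x,y,z=np.moveaxis(P,-1,0)
    m=(abs(x-.515)<.05)&(abs(y-.342)<.05)
    t=P[m&(z>.133)&(z<.16)];print(n,len(t),np.median(t,0),cv2.minAreaRect((t[:,:2]*1000).astype(np.float32)))
    g=c["img"].astype(int); f=m&(z>.034)&(z<.046)&(g.max(2)-g.min(2)<30)&(g.max(2)>110)
    print("foot",f.sum(),P[f].min(0),P[f].max(0))
E
```

```text
[ 0.52086409 -0.210398    0.24428313] 0.0003172531921108243 [-0.39879019  0.14895232 -0.13538062]
side 209 [0.5210336  0.34245263 0.14129631] ((521.3553466796875, 341.0885009765625), (30.112918853759766, 30.537071228027344), 0.8464425802230835)
foot 132 [0.49291195 0.32685767 0.03407646] [0.54970224 0.37095339 0.04592345]
top 149 [0.52069112 0.33865793 0.14060915] ((521.5344848632812, 340.7542724609375), (28.01866340637207, 32.16634750366211), 1.0923584699630737)
foot 91 [0.49470577 0.31096099 0.03423821] [0.54958493 0.35293932 0.04590543]
```

The gauge is confirmed upright: grip top at z 0.141 and centred over the foot. Now I press the latch.

>>> arm_command([
  [0,-4,-10],
  [0,0,-10],
  [0,0,-3],
  [0,0,0],
], spin=[0,0,0,0])

```text
time: 33.7
tool_pos: [0.5198, -0.2148, 0.2193]
tool_rot: [-3.141, 0.001, 0.0]
contact_force: [0.6, -0.9, 1.0]
opening: 0.0007
grip_force: 0.5
```

>>> arm_command([
  [0,0,-3],
  [0,0,-2.5],
  [0,0,-2],
  [0,0,0],
], spin=[0,0,0,0])

```text
time: 34.1
tool_pos: [0.52, -0.2147, 0.2125]
tool_rot: [3.141, 0.0, 0.001]
contact_force: [-3.3, 0.5, 5.2]
opening: 0.0002
grip_force: 2.6
```

>>> arm_command([
  [0,0,8],
  [0,0,12],
  [-6,0,30],
  [-10,0,40],
  [-10,0,40],
  [-10,0,40],
  [-10,0,20],
  [0,0,0],
], spin=[0,0,0,0,0,0,0,0])

```text
time: 34.9
tool_pos: [0.4736, -0.2146, 0.4069]
tool_rot: [3.138, -0.006, 0.0]
contact_force: [0.4, 0.3, 0.0]
opening: 0.0005
grip_force: 0.0
```

```bash
python3 - <<'E'
from h import *
c=read_camera("side");save("end",c["img"][80:330,180:440].repeat(2,0).repeat(2,1))
P=pts(c);z=P[...,2]
for x,y in((.585,.14),(.585,-.03),(.595,-.185),(.575,-.19)):
    m=(abs(P[...,0]-x)<.01)&(abs(P[...,1]-y)<.01);print(x,y,z[m].round(3)[:40:4])
E
```

```text
0.585 0.14 [0.053 0.051 0.055 0.05  0.055 0.047 0.051 0.047 0.05  0.052]
0.585 -0.03 [0.054 0.05  0.049 0.049 0.052 0.047 0.047 0.006 0.009 0.01 ]
0.595 -0.185 [0.118 0.121 0.12  0.118 0.119 0.119 0.117 0.12  0.01  0.008]
0.575 -0.19 [0.12  0.12  0.116 0.11  0.031 0.031 0.031 0.03  0.027 0.026]
```

View pics/end.png

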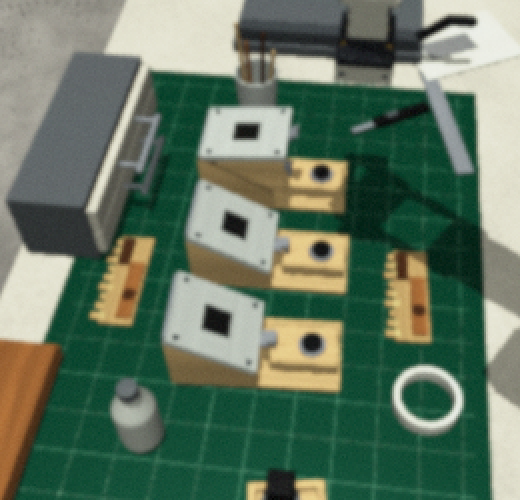

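The far, right-hand panel is open and level (z≈0.118) at (245,130), and the other two are still latched. The gauge is in its stand and the bystanders are undisturbed.

```bash
python3 -c "
from cell import *
print(hand_in())"
```

```text
the job is handed in; nothing more can be done
None
```

The right-hand rest (y ≈ −0.21) held the soft pad: it pushed back about 2.6 N against about 6 N on the other two. I held the gauge there over a second, put it back upright in its stand, pressed that latch so the panel sprang open, and handed in at about 35 s; a −3.3 N sideways push during the latch press means a brush against the opening panel isn't fully ruled out.

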